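# Close the chopper and hold it on pulse

### The arm

A 7-joint arm with a two-finger parallel gripper is mounted at the origin on a cart in front of the work surface, level with it; the furniture and walls round the work are solid. World frame = base frame: x ahead of the robot, y to its left, z up, the work surface at z = 0. Lengths are in m, angles in rad, forces in N, time in s.
With the tool pointing down it reaches from about 0.4 to 0.925 m from the base axis. Payload 5.6 kg.
Tool frame: the origin (TCP) lies at the very end of the fingers, on their centre line; the grasp point (between the pads) lies 19 mm behind it (robot.tcp_to_grasp is the z of the grasp point in the tool frame, in m); z points along the fingers, y is the direction in which the jaws open and shut (so a half turn about z gives the same grasp; the last joint's range is limited). The gripper opens to 85 mm and grips with 20 to 120 N. Pads are 22 mm wide; open, the fingers measure 114 mm over their backs; the gripper's body (76 mm by 85 mm) begins 54 mm behind the grasp point. The pads swing forward as they close: fully open they stand 13 mm farther back than shut.
Start: joints at [1.128, 0.468, -0.012, 1.603, 0.006, 1.071, -0.056], TCP at [0.253, -0.599, 0.204] pointing down, gripper open.
Joint ranges: [-2.53, 2.53], [-0.31, 2.02], [-1.57, 1.55], [0.28, 2.44], [-1.29, 4.43], [0.15, 1.84], [-2.92, 2.92]. Speed limits (rad/s): [2.57, 2.57, 3.14, 3.14, 3.14, 3.14, 3.14].

### API

Orientations are given as [roll, pitch, yaw] about the fixed x, y, z axes, in that order (R = Rz(yaw) Ry(pitch) Rx(roll)).
In Python, from bench import monitor, cams, workorder, robot gives the robot as it stands. The module is installed in compiled form; this text tells all that it offers.
- The arm moves only by the tool send_rows, never from a script. Its arguments are lists of equal length, an entry for each row: "jaw": the closure, from -1 (fully open) to 1 (shut); "delta_pos": the shift along the world's x, y, z in cm, a list of three; "rot": the turn, a rotation vector about the world's x, y, z in degrees, a list of three. A call has 1 to 10 rows; each row is the pose to reach, as a shift and turn from the pose measured when the call began; what a row does not reach only later rows make up. A row lasts 1/10 s, in which the tool goes at most 50 mm and 8.59 degrees, less where a joint would pass 70% of its speed; a pose out of reach is approached as far as the arm can. A call with a gripper value outside its range is refused whole. The fingers move at their own pace and stop on an object; "force" is the grip in N (left out, the last holds). Time passes only in rows, so rows that repeat a pose let the fingers close. It gives the time, the measured TCP pose, the force and the opening at its end, in the units of the state.
- monitor.get_obs(): the state, without advancing time (a new reading comes with each control period).
- cams.grab_frame(name): name is "scene" or "top" or "wrist"; returns the picture (480x640x3 uint8, red, green, blue); there is no depth.
- cams.calibration(name): a dict with "K" (3x3 intrinsics, pixels), "view" (4x4, takes a point from world to camera coordinates). Camera axes: x right, y down, z forward; pixel columns grow to the right and rows downward; lengths in m; the calibration is good to about 2 mm. A picture is of the moment at which its call begins: read the wrist's pose just before it. calibration takes no time and is no camera call; for the wrist camera it gives the pose at the moment of the call.
- workorder.close_job(): hands the job in, once; it reports no verdict.
The state is a dict: "t": time; "q": joint angles; "qd": joint speeds; "tau": joint torques, N m; "tool_pos": TCP position; "tool_rot": TCP orientation; "force": force on the tool from outside, world axes, zero at the start; "moment": the same for the moment, N m; "finger_gap": finger opening in m.
Only numpy, scipy, OpenCV 4.12 (cv2) and the standard library are available. Lean on these libraries where they do the work, as an engineer would, in place of code of your own. Each camera call takes 0.05 s, during which the arm holds its last target.

### The job

Put the lid on the bowl of the small chopper, flat and fully down, with its tongue in the notch so that it pushes the red safety pin down. Only then turn the sprung dial on the motor tower clockwise from off, past the first and second clicks to the third (three dots), and finish while your gripper is still holding it there against its spring: nothing is let go at the end. Leave the marble bowl, the mug and the wooden mill where they stand.

Things in the scene. Friction and masses are not known exactly. Their poses are not given: they have to be found in the camera images.
- chopper: fixed grey-green chopper, 226 (own x) x 116 x 128 mm high. At its -x end a clear round bowl (axis at own x = -58, rim outer radius 56.5, inner 53, charcoal handle on its -x side); at its +x end a motor tower (own x 22 to 118, y -58 to 58, top 128 mm high) with the dial on top and the notch for the lid's tongue on its front. Origin under its middle on the worktop, z up
- bowl_mouth (a point): centre of the bowl's mouth, level with its rim (104 mm above the worktop); axes as the chopper's
- lid: loose clear whitish lid, about 160 g, lying on its plug: disc 116 mm across, 6 thick, over a tapered plug 10 deep (93 across, 85 at its foot); charcoal tongue 16 wide, 6 thick, level with the disc, reaching 75 from the centre along own +x. Origin at the centre of the plug's foot, z up. Seated: own +x along the chopper's +x, axis on the bowl's, origin 94 mm above the worktop, 10 below bowl_mouth
- lid_bar (a point): middle of the charcoal finger bar on top of the lid, 33 mm above the lid's origin; axes as the lid's. The bar is 52 mm long (own x), 16 wide (own y) and stands 29 above the disc, its top 45 above the lid's origin
- safety_pin (a joint): red sprung pin (8 mm thick) in the notch; m it is pushed down: 0 when free (top 111 mm above the worktop), 0.007 under the seated lid's tongue, whose weight is enough to keep it down (spring under 0.5 N)
- dial_turn (a joint): angle of the dial, rad, clockwise from above: 0 off, soft clicks at 0.42 (one dot), 0.84 (two dots), 1.26 (three dots), end stop at 1.34. A spring drives it back to off from everywhere (about 0.05 N m at off, 0.10 at three dots; the clicks add or take up to about 0.04); let go, it runs back to 0
- dial_grip (a point): point on the dial's axis, at own x = 70 mm of the chopper, 148 mm above the worktop, in the middle of the height of the wing; turns with the dial. Own x runs along the wing towards its red-marked pointer end, z up. At off the pointer stands 0.63 rad anticlockwise (from above) of the chopper's +x
- dial: charcoal dial: a disc 53 mm across (128 to 136 mm above the worktop) with a grip wing on it, 52 mm long (own x) x 14 mm wide (own y), from 136 to 159 mm above the worktop. Origin on the dial's axis, 128 mm above the worktop; turns with the dial
- marble_bowl: bystander: round marble bowl 131 mm across, 85 mm high; origin under its middle
- mug: bystander: dotted mug 92 mm across without its handle, 93 mm high; origin under its middle
- notch (a point): middle of the notch between bowl and tower, at the chopper's own x = 9, y = 0, 104 mm above the worktop (where the seated tongue's underside lies); axes as the chopper's. Two upright cheeks 26 mm apart, tops 117 mm high, reach from own x = 0 to the tower's face at x = 22; the red pin stands between them
- mill: bystander: wooden mill, 49 mm across, 130 mm high; origin under its middle

How it is judged:
By the outcome, as a careful person would: the job done as asked, in the order asked, and still so for the second after the job is handed in, while the arm keeps its last pose, push and grip.
It also fails if it takes over 54 s, if anything falls off the work surface, if the arm or the gripper's body presses on something with over 40 N, if the wrist force passes 120 N, or if a joint passes its speed limit or range.

## Working session

There is one attempt and no reset: what is moved stays moved. The work goes in short steps, Python scripts to look and compute and a tool call to move; the robot and the scene stay as the last step left them, time stands still between calls to the robot, and variables do not carry over. Pictures are saved under pics/ and viewed, and the job is handed in when it is done.

Besides the shell and the picture viewer there is one more tool, called after "Emit:" as a command line: name --argument value ..., lists and objects as JSON in quotes. send_rows: Moves the arm, as the interface text tells. Its arguments: {"type":"object","properties":{"jaw":{"type":"array"},"delta_pos":{"type":"array"},"rot":{"type":"array"},"force":{"type":"number"}},"required":["jaw","delta_pos","rot"]}

```bash
mkdir -p pics; ls; python3 - <<'E'
from bench import monitor,cams,robot
import cv2,numpy as np
np.set_printoptions(precision=4,suppress=True)
print(monitor.get_obs()); print(robot.tcp_to_grasp)
for n in ["scene","top","wrist"]:
    c=cams.calibration(n); print(n,c)
    cv2.imwrite(f"pics/{n}0.png",cams.grab_frame(n)[:,:,::-1])
E
```

```text
pics
{'t': 0.0, 'q': array([ 1.128 ,  0.4684, -0.0116,  1.6037,  0.006 ,  1.0714, -0.0563]), 'qd': array([ 0.0008, -0.0004,  0.0019, -0.0003, -0.0004, -0.0024, -0.0006]), 'tau': array([  0.0003, -53.2384,   0.0217, -25.1297,   0.0115,   0.0078,
         0.    ]), 'tool_pos': array([ 0.2527, -0.5982,  0.2027]), 'tool_rot': array([-3.1398,  0.0001,  0.3998]), 'force': array([ 1.1923, -0.8884, -0.1889]), 'moment': array([ 0.0273, -0.0313, -0.0274]), 'finger_gap': 0.08555121366298199}
-0.0187
scene {'K': array([[433.1354,   0.    , 314.7451],
       [  0.    , 433.1354, 239.6114],
       [  0.    ,   0.    ,   1.    ]]), 'view': array([[-0.8872, -0.461 , -0.0196,  0.6254],
       [-0.2647,  0.5431, -0.7968,  0.127 ],
       [ 0.378 , -0.7018, -0.6039,  0.8615],
       [ 0.    ,  0.    ,  0.    ,  1.    ]])}
top {'K': array([[438.599 ,   0.    , 311.0575],
       [  0.    , 438.599 , 238.2587],
       [  0.    ,   0.    ,   1.    ]]), 'view': array([[-0.0153, -0.9999, -0.0022,  0.2322],
       [-0.9883,  0.0155, -0.1515,  0.6012],
       [ 0.1516, -0.0001, -0.9884,  0.8734],
       [ 0.    ,  0.    ,  0.    ,  1.    ]])}
wrist {'K': array([[353.6243,   0.    , 316.2715],
       [  0.    , 353.6243, 236.6392],
       [  0.    ,   0.    ,   1.    ]]), 'view': array([[ 0.3897, -0.9209, -0.0013, -0.6484],
       [-0.8839, -0.3745,  0.2802, -0.0372],
       [-0.2586, -0.108 , -0.9599,  0.3784],
       [ 0.    ,  0.    ,  0.    ,  1.    ]])}
```

View pics/scene0.png

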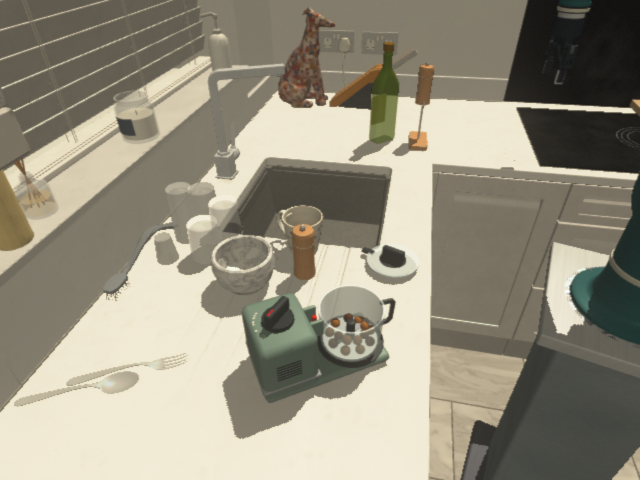

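View pics/top0.png

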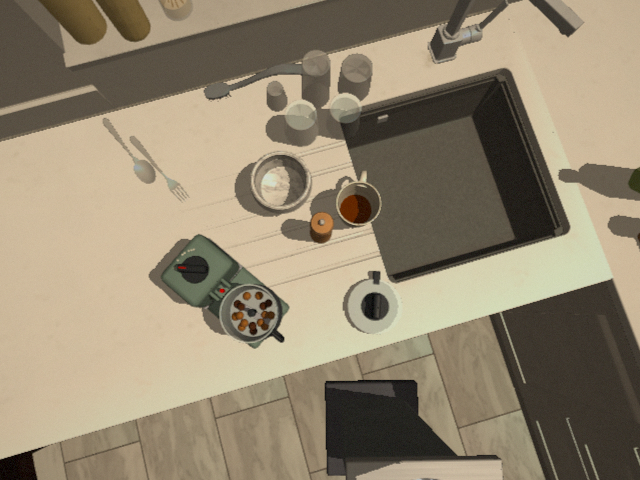

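View pics/wrist0.png

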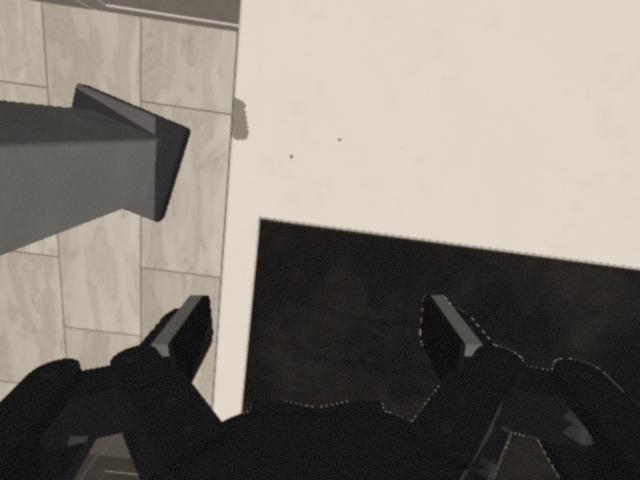

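```bash
cat > h.py <<'E'
import numpy as np, cv2
from bench import monitor,cams,robot
np.set_printoptions(precision=4,suppress=True)
def ray(c,u,v):
    K=c['K'];V=c['view'];R=V[:3,:3];t=V[:3,3]
    return -R.T@t, R.T@np.linalg.inv(K)@np.array([u,v,1.])
def onz(c,u,v,z):
    o,d=ray(c,u,v); return o+d*(z-o[2])/d[2]
def proj(c,p):
    q=c['view'][:3,:3]@np.asarray(p,float)+c['view'][:3,3]; q=c['K']@q; return q[:2]/q[2]
def tri(ca,a,cb,b):
    o1,d1=ray(ca,*a);o2,d2=ray(cb,*b)
    A=np.stack([d1,-d2],1); s=np.linalg.lstsq(A,o2-o1,rcond=None)[0]
    p,q=o1+s[0]*d1,o2+s[1]*d2
    return (p+q)/2,np.linalg.norm(p-q)
def crop(im,x,y,w,h,s): return cv2.resize(im[y:y+h,x:x+w],None,fx=s,fy=s,interpolation=cv2.INTER_CUBIC)
E
python3 - <<'E'
from h import *
t=cv2.imread('pics/top0.png');s=cv2.imread('pics/scene0.png')
cv2.imwrite('pics/t_ch.png',crop(t,150,220,160,140,5)[:600])
cv2.imwrite('pics/t_lid.png',crop(t,330,255,90,90,6))
cv2.imwrite('pics/s_ch.png',crop(s,230,270,180,130,4))
cv2.imwrite('pics/s_lid.png',crop(s,350,230,80,60,8))
E
```

```text
(no output)
```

View pics/t_ch.png

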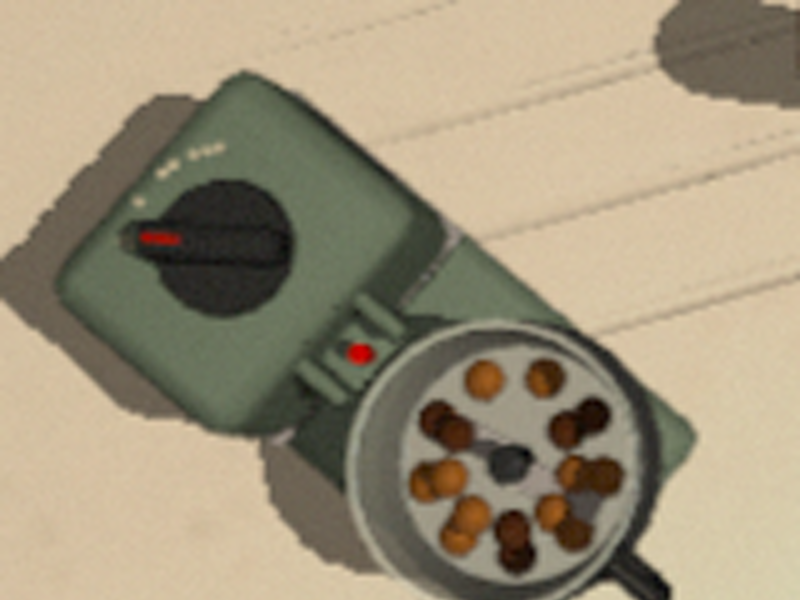

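View pics/t_lid.png

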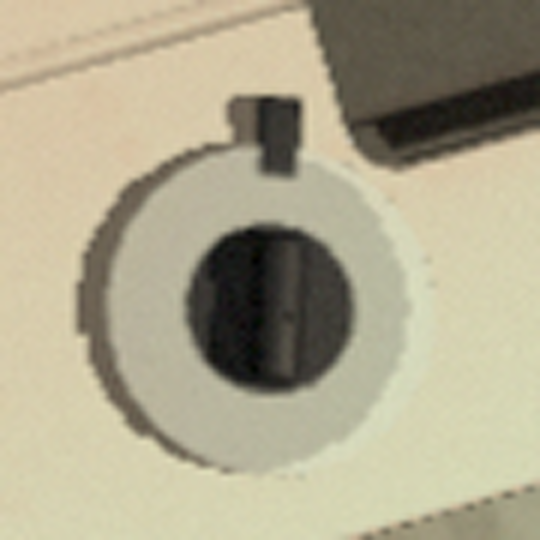

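View pics/s_ch.png

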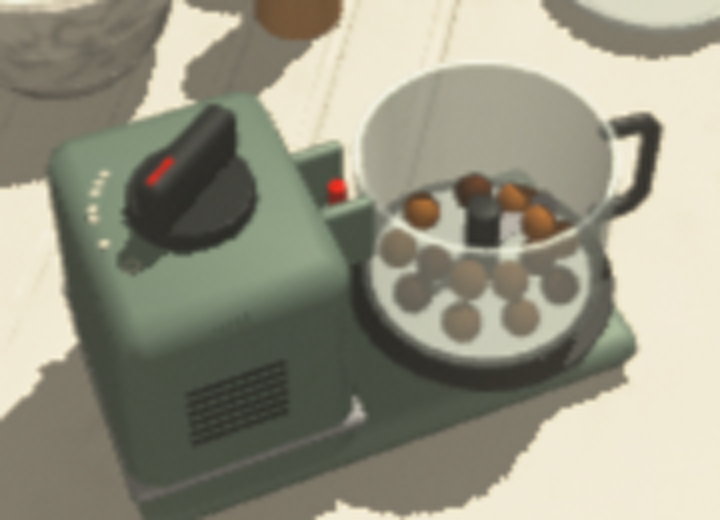

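View pics/s_lid.png

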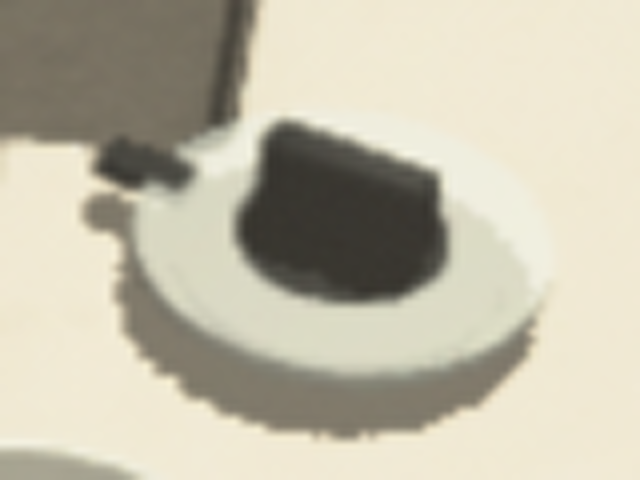

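```bash
python3 - <<'E'
from h import *
t=cv2.imread('pics/top0.png');s=cv2.imread('pics/scene0.png')
cv2.imwrite('pics/t_bowl.png',crop(t,205,270,95,80,8)[:600])
cv2.imwrite('pics/s_bowl.png',crop(s,305,275,100,75,8)[:600])
def redm(im):
    h=cv2.cvtColor(im,cv2.COLOR_BGR2HSV)
    m=(((h[...,0]<6)|(h[...,0]>174))&(h[...,1]>190)&(h[...,2]>90)).astype(np.uint8)
    n,l,st,ce=cv2.connectedComponentsWithStats(m)
    return [(st[i].tolist(),ce[i]) for i in range(1,n) if st[i][4]>5]
print(redm(t));print(redm(s))
E
```

```text
[([178, 267, 7, 2, 13], array([181.2308, 267.4615])), ([220, 289, 5, 4, 15], array([221.6667, 290.2667]))]
[([267, 310, 6, 6, 7], array([269.7143, 312.1429])), ([312, 315, 4, 4, 11], array([313.6364, 316.4545]))]
```

View pics/t_bowl.png

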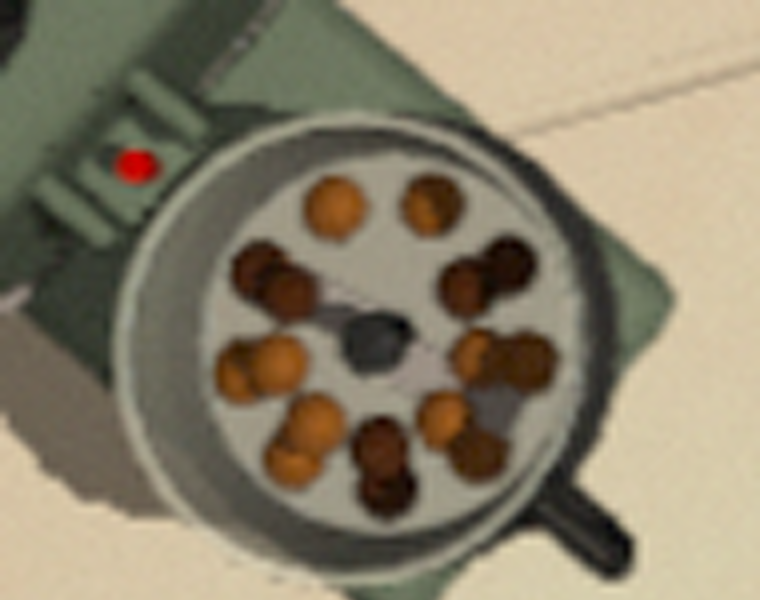

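View pics/s_bowl.png

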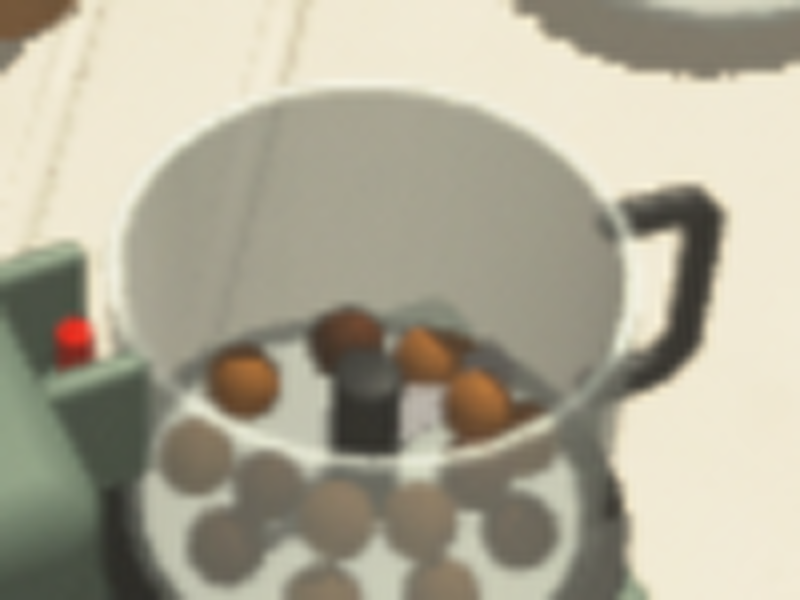

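```bash
python3 - <<'E'
from h import *
from scipy.optimize import least_squares
T=cams.calibration('top');S=cams.calibration('scene')
def un(p,x,y,s): return np.array([(p[0]+.5)/s-.5+x,(p[1]+.5)/s-.5+y])
def fit(c,pts,x,y,s,z):
    P=np.array([onz(c,*un(p,x,y,s),z)[:2] for p in pts])
    f=lambda q:np.hypot(*(P-q[:2]).T)-q[2]
    r=least_squares(f,[*P.mean(0),.05]); return r.x,r.fun*1e3
print('bowl top',fit(T,[(113,345),(355,110),(350,583),(185,180),(270,125),(140,455),(230,555),(430,120)],205,270,8,.104))
print('bowl scn',fit(S,[(110,275),(632,285),(370,82),(375,468),(190,140),(560,145),(165,370),(590,380)],305,275,8,.104))
# pin top
a=onz(T,221.7,290.3,.110); b=onz(S,313.6,315.5,.111); print('pin',a,b,tri(T,(221.7,290.3),S,(313.6,315.5)))
# dial disc
t=cv2.imread('pics/top0.png')
g=cv2.cvtColor(t,cv2.COLOR_BGR2HSV)[...,2]
print(fit(T,[(293,245),(225,317),(170,290),(175,200),(225,180),(275,200),(275,295)],150,220,5,.136))
# lid
print('lid top',fit(T,[(105,310),(260,472),(160,430),(135,220),(200,155),(410,310),(380,200)],330,255,6,.016))
print('lid scn',fit(S,[(132,230),(548,240),(370,378),(340,110),(200,320),(490,340)],350,230,8,.014))
for p in [(252,220),(303,378)]: pass
print('tongue tip', [onz(T,*un(p,330,255,6),.016) for p in [(260,97),(301,97)]])
print('bar top ridge', [onz(T,*un(p,330,255,6),.045) for p in [(285,235),(285,378)]])
print('bar scn ends', [onz(S,*un(p,350,230,8),.045) for p in [(285,122),(438,175)]])
E
```

```text
bowl top (array([0.454 , 0.3454, 0.056 ]), array([ 0.3789, -0.3189, -0.1752,  0.0009, -0.162 , -0.38  ,  0.2758,
        0.3806]))
bowl scn (array([0.4528, 0.3482, 0.0541]), array([ 1.0921, -0.4807,  0.7739,  1.4696, -1.3018,  0.5694, -1.1777,
       -0.9448]))
pin [0.4968 0.3955 0.11  ] [0.4976 0.3982 0.111 ] (array([0.4977, 0.3961, 0.1087]), np.float64(0.001876458346694788))
(array([0.5359, 0.4416, 0.0258]), array([-0.1902,  0.0258, -0.5268,  0.6324, -0.2452, -0.2015,  0.5054]))
lid top (array([0.4628, 0.094 , 0.0554]), array([-0.6059,  1.4955,  0.3295, -2.0508,  1.7917, -2.7599,  1.7999]))
lid scn (array([0.463 , 0.0914, 0.0571]), array([ 0.6305, -0.0741,  2.1333,  0.1292, -1.7449, -1.074 ]))
tongue tip [array([0.5369, 0.0915, 0.016 ]), array([0.5367, 0.0768, 0.016 ])]
bar top ridge [array([0.4872, 0.0887, 0.045 ]), array([0.439 , 0.0905, 0.045 ])]
bar scn ends [array([0.4829, 0.0885, 0.045 ]), array([0.4379, 0.0925, 0.045 ])]
```

Emit:
send_rows --jaw '[-1, -1, -1, -1, -1, -1, -1, -1, -1, -1]' --delta_pos '[[3, 5, 1], [6, 9, 2], [9, 13, 3], [12, 17, 4], [15, 21, 4], [17, 26, 4], [19, 31, 4], [20, 36, 4], [20.5, 41, 4], [20.5, 46, 4]]' --rot '[[0, 0, -3], [0, 0, -6], [0, 0, -9], [0, 0, -12], [0, 0, -15], [0, 0, -18], [0, 0, -21], [0, 0, -24], [0, 0, -26], [0, 0, -26]]'

```text
t: 1.15
tool_pos: [0.4573, -0.1561, 0.2428]
tool_rot: [-3.14, -0.0, -0.054]
force: [1.1, -0.5, 0.8]
finger_gap: 0.0852
```

```bash
python3 - <<'E'
from h import *
print(monitor.get_obs())
E
```

```text
{'t': 1.15, 'q': array([ 0.4386,  0.1538, -0.1961,  1.9449,  0.0328,  1.0461, -1.3969]), 'qd': array([-0.6109, -0.2748, -0.3844,  0.339 ,  0.0166, -0.0613, -0.9701]), 'tau': array([  4.0622, -33.0164,   1.0375, -24.761 ,   0.0821,   0.2307,
         0.8516]), 'tool_pos': array([ 0.4573, -0.1561,  0.2428]), 'tool_rot': array([-3.1401, -0.0001, -0.0543]), 'force': array([ 1.11  , -0.4714,  0.7803]), 'moment': array([ 0.0432, -0.0973,  0.003 ]), 'finger_gap': 0.08523941583869955}
```

Emit:
send_rows --jaw '[-1, -1, -1, -1, -1, -1, -1, -1]' --delta_pos '[[0.2, 5, 0], [0.4, 10, 0], [0.5, 15, 0], [0.5, 20, 0], [0.5, 24.5, 0], [0.5, 24.5, 0], [0.5, 24.5, 0], [0.5, 24.5, 0]]' --rot '[[0, 0, 0], [0, 0, 0], [0, 0, 0], [0, 0, 0], [0, 0, 0], [0, 0, 0], [0, 0, 0], [0, 0, 0]]'

```text
t: 1.95
tool_pos: [0.4622, 0.0876, 0.2426]
tool_rot: [-3.141, 0.0, -0.056]
force: [0.0, -0.2, 0.6]
finger_gap: 0.0856
```

```bash
python3 - <<'E'
from h import *
print(monitor.get_obs())
c=cams.calibration('wrist');print(ray(c,320,240)[0])
im=cams.grab_frame('wrist')[:,:,::-1]
cv2.imwrite('pics/w1.png',im)
print(proj(c,[.462,.0895,.045]))
np.savez('w1.npz',K=c['K'],view=c['view'])
E
```

```text
{'t': 1.95, 'q': array([ 0.111 ,  0.1486, -0.4024,  1.9611,  0.0661,  1.0447, -1.9473]), 'qd': array([ 0.0156, -0.0019,  0.0078, -0.0003, -0.0024, -0.0003, -0.0012]), 'tau': array([ -0.808 , -31.9178,  -2.0967, -24.8198,  -0.0431,  -0.0106,
         0.0018]), 'tool_pos': array([0.4622, 0.0876, 0.2426]), 'tool_rot': array([-3.1408,  0.0004, -0.0559]), 'force': array([ 0.0388, -0.2355,  0.5898]), 'moment': array([-0.0507,  0.0577,  0.0326]), 'finger_gap': 0.08560628587053137}
[0.5326 0.0842 0.4125]
[315.0586 203.3175]
```

View pics/w1.png

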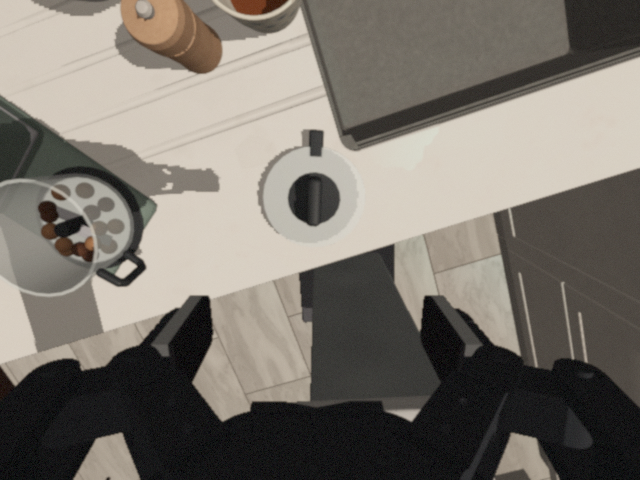

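```bash
python3 - <<'E'
from h import *
im=cv2.imread('pics/w1.png')
cv2.imwrite('pics/w1l.png',crop(im,250,120,120,125,5)[:600])
c=np.load('w1.npz')
g=cv2.cvtColor(im,cv2.COLOR_BGR2GRAY)
m=((g<90)).astype(np.uint8)
n,l,st,ce=cv2.connectedComponentsWithStats(m[120:245,250:345])
for i in range(1,n):
    if st[i][4]>40: print(st[i],ce[i]+[250,120])
E
```

```text
[88  0  7 16 55] [341.5273 127.2182]
[ 59  10  14  26 308] [315.3117 141.8052]
[  39   53   50   53 2011] [313.4535 198.3401]
```

View pics/w1l.png

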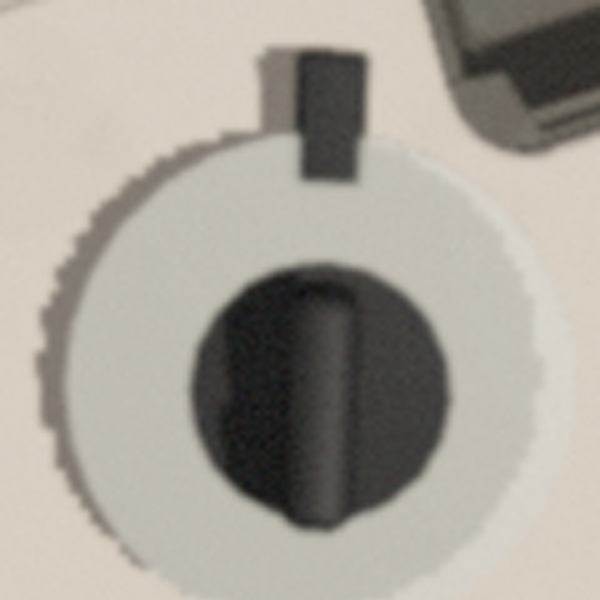

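```bash
python3 - <<'E'
from h import *
c=np.load('w1.npz')
un=lambda p:((p[0]+.5)/5-.5+250,(p[1]+.5)/5-.5+120)
f=lambda p,z:onz(c,*un(p),z)
print('tip',f((302,51),.016),f((367,54),.016), f((302,180),.016),f((357,182),.016))
print('bar', f((327,285),.045),f((320,528),.045))
print('base disc', f((320,390),.017), f((192,390),.017), f((450,390),.017))
print('lid edge', f((65,385),.016), f((540,385),.016),f((320,132),.016),f((320,630),.016))
E
```

```text
tip [0.5366 0.0908 0.016 ] [0.5352 0.0769 0.016 ] [0.5096 0.0925 0.016 ] [0.5085 0.0805 0.016 ]
bar [0.4899 0.088  0.045 ] [0.4383 0.0924 0.045 ]
base disc [0.4632 0.0912 0.017 ] [0.4648 0.12   0.017 ] [0.4616 0.0619 0.017 ]
lid edge [0.4674 0.1487 0.016 ] [0.4615 0.0415 0.016 ] [0.5196 0.088  0.016 ] [0.4062 0.0945 0.016 ]
```

Emit:
send_rows --jaw '[-1, -1, -1, -1, -1, -1, -1, -1]' --delta_pos '[[0.1, 0.3, -4], [0.1, 0.3, -9], [0.1, 0.3, -14], [0.1, 0.3, -18], [0.1, 0.3, -20.5], [0.1, 0.3, -21.8], [0.1, 0.3, -21.8], [0.1, 0.3, -21.8]]' --rot '[[0, 0, -1.8], [0, 0, -1.8], [0, 0, -1.8], [0, 0, -1.8], [0, 0, -1.8], [0, 0, -1.8], [0, 0, -1.8], [0, 0, -1.8]]'

```text
t: 2.8
tool_pos: [0.4642, 0.09, 0.0255]
tool_rot: [-3.141, -0.001, -0.089]
force: [-0.0, -0.5, -0.1]
finger_gap: 0.0856
```

```bash
python3 - <<'E'
from h import *
print(monitor.get_obs()['tool_pos'])
cv2.imwrite('pics/w2.png',cams.grab_frame('wrist')[:,:,::-1])
E
```

```text
[0.4642 0.09   0.0255]
```

View pics/w2.png

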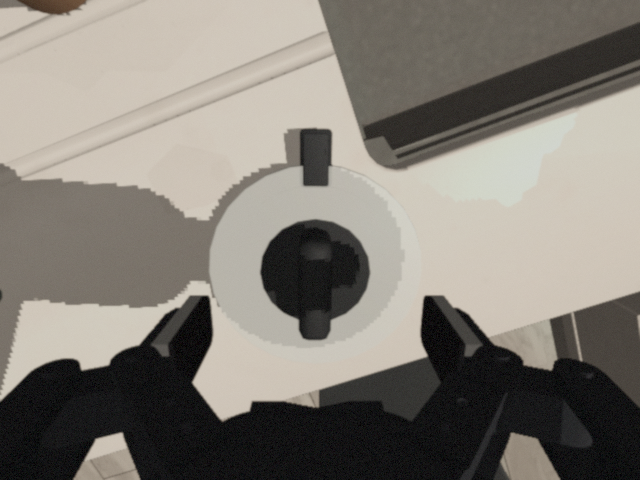

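Emit:
send_rows --jaw '[0, 1, 1, 1, 1, 1, 1, 1]' --delta_pos '[[-0.05, 0, -0.2], [-0.05, 0, -0.2], [-0.05, 0, -0.2], [-0.05, 0, -0.2], [-0.05, 0, -0.2], [-0.05, 0, -0.2], [-0.05, 0, -0.2], [-0.05, 0, -0.2]]' --rot '[[0, 0, 0], [0, 0, 0], [0, 0, 0], [0, 0, 0], [0, 0, 0], [0, 0, 0], [0, 0, 0], [0, 0, 0]]' --force 50

```text
t: 3.65
tool_pos: [0.4641, 0.0903, 0.0239]
tool_rot: [-3.14, -0.002, -0.089]
force: [0.8, 0.0, 0.3]
finger_gap: 0.0003
```

```bash
python3 - <<'E'
from h import *
print(monitor.get_obs())
cv2.imwrite('pics/w3.png',cams.grab_frame('wrist')[:,:,::-1])
cv2.imwrite('pics/s3.png',crop(cams.grab_frame('scene')[:,:,::-1],320,120,160,160,4)[:600])
E
```

```text
{'t': 3.65, 'q': array([-0.0003,  0.4876, -0.3126,  2.1329,  0.2754,  0.556 , -2.1733]), 'qd': array([ 0.0016,  0.0002,  0.0024,  0.0005, -0.0001, -0.0008,  0.0001]), 'tau': array([ -0.0004, -42.5317,  -3.3296, -14.6276,   0.0068,  -0.0082,
         0.0001]), 'tool_pos': array([0.4641, 0.0903, 0.0239]), 'tool_rot': array([-3.1402, -0.0021, -0.0889]), 'force': array([0.7836, 0.0403, 0.2506]), 'moment': array([-0.0237,  0.0283, -0.0376]), 'finger_gap': 0.0003264620357696677}
```

View pics/w3.png

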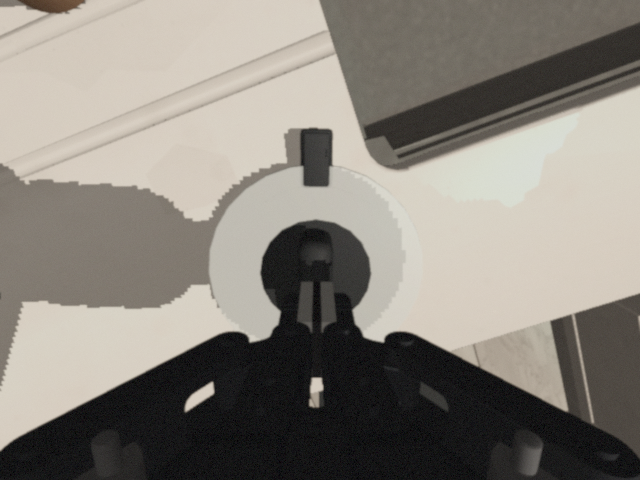

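View pics/s3.png

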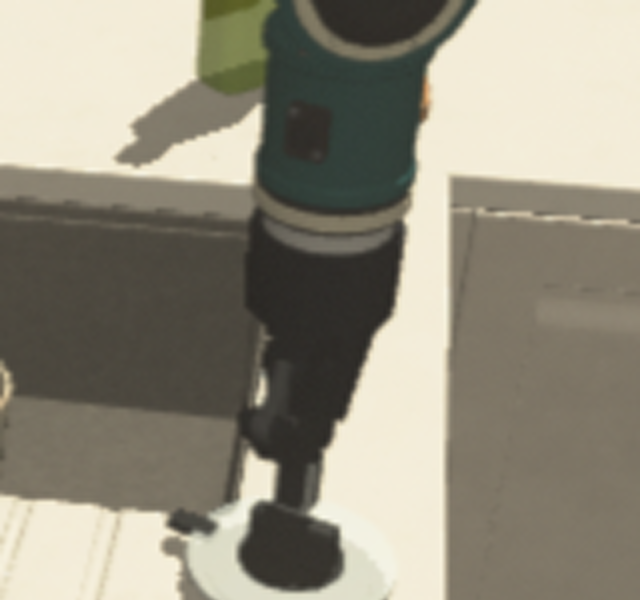

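```bash
python3 - <<'E'
from h import *
S=cams.calibration('scene');T=cams.calibration('top');W=cams.calibration('wrist')
for n,c in (('s',S),('t',T),('w',W)):
    print(n,proj(c,[.4641,.0903,.0239]),proj(c,[.4641,.0903,.045]),proj(c,[.4641,.0903,.06]))
cv2.imwrite('pics/t3.png',crop(cams.grab_frame('top')[:,:,::-1],320,245,110,100,6)[:600])
im=cams.grab_frame('scene')[:,:,::-1]
cv2.imwrite('pics/s3b.png',crop(im,350,210,80,70,8))
E
```

```text
s [392.2122 255.0615] [393.0663 247.5741] [393.6877 242.1275]
t [375.2608 305.1447] [376.7272 305.1364] [377.8117 305.1302]
w [317.1101 275.1582] [317.1712 292.7165] [317.2248 308.1204]
```

View pics/t3.png

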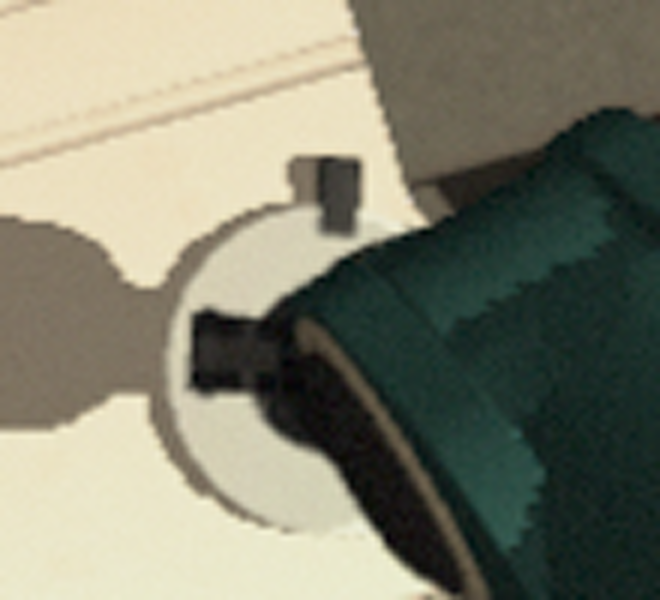

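View pics/s3b.png

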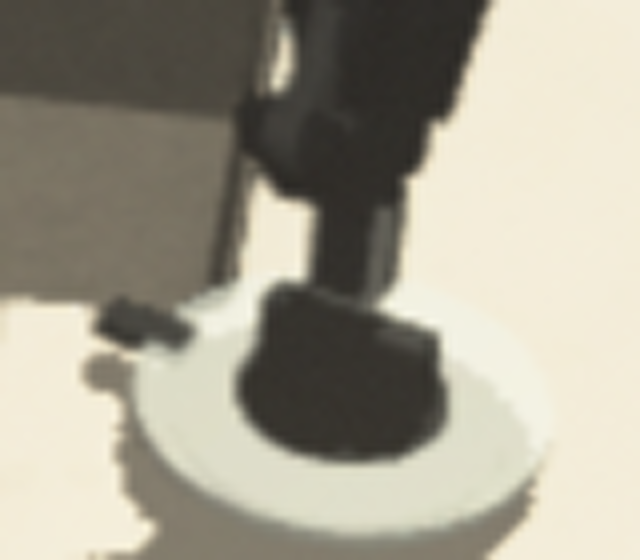

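```bash
python3 - <<'E'
from h import *
im=cv2.imread('pics/w3.png')
cv2.imwrite('pics/w3b.png',crop(im,250,210,130,120,5))
E
```

```text
(no output)
```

View pics/w3b.png

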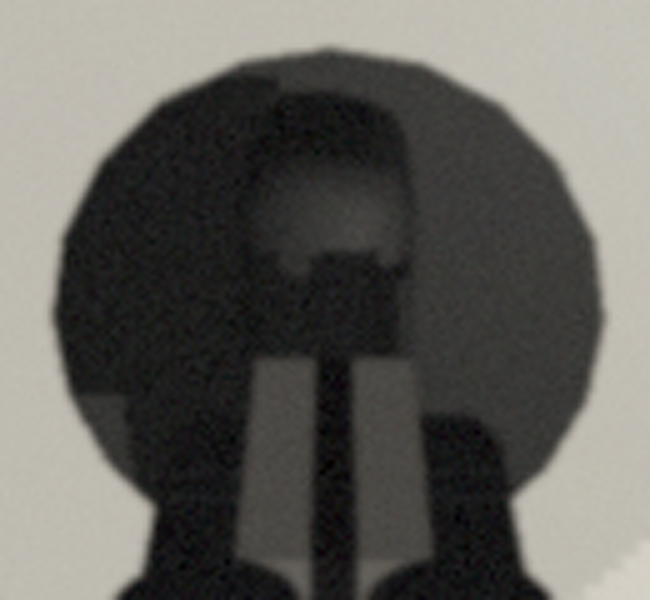

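Emit:
send_rows --jaw '[1, 1, 1, 1]' --delta_pos '[[0, 0, 2], [0, 0, 4], [0, 0, 4], [0, 0, 4]]' --rot '[[0, 0, 0], [0, 0, 0], [0, 0, 0], [0, 0, 0]]'

```text
t: 4.25
tool_pos: [0.4642, 0.0901, 0.064]
tool_rot: [-3.14, -0.003, -0.089]
force: [-0.7, -0.9, -0.2]
finger_gap: 0.0003
```

```bash
python3 - <<'E'
from h import *
o=monitor.get_obs();p=o['tool_pos'];print(p,o['finger_gap'])
S=cams.calibration('scene');W=cams.calibration('wrist')
im=cams.grab_frame('scene')[:,:,::-1].copy()
for d in (0,.02): print(proj(S,p+[0,0,d]),proj(W,p+[.011,0,d]))
cv2.imwrite('pics/s4.png',crop(im,350,190,80,90,7)[:600])
im=cams.grab_frame('wrist')[:,:,::-1]
cv2.imwrite('pics/w4.png',crop(im,250,210,130,120,5))
E
```

```text
[0.4642 0.0901 0.064 ] 0.0002512405765180794
[393.8172 240.5978] [315.3106 255.1419]
[394.6683 233.1319] [315.1525 269.559 ]
```

View pics/s4.png

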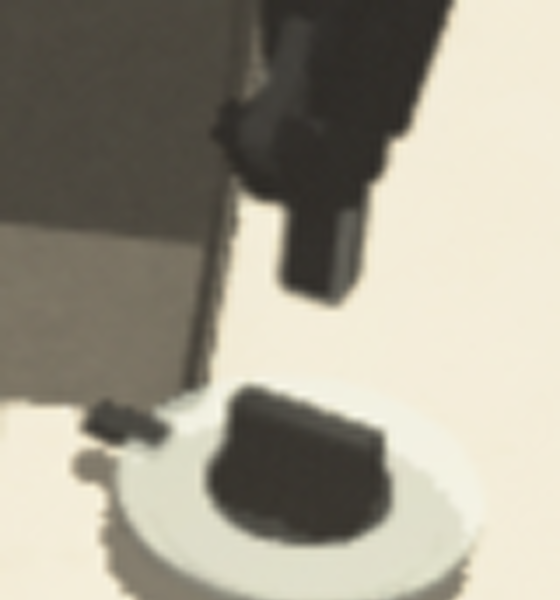

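View pics/w4.png

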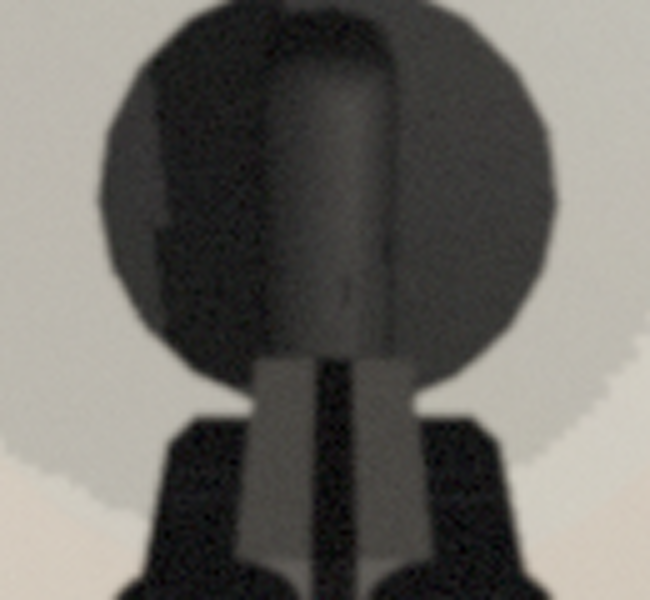

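Emit:
send_rows --jaw '[-1, -1, -1, -1, -1, -1, -1, -1, -1, -1]' --delta_pos '[[0, 0, 0], [0, 0, 0], [0, 0, 0], [0, 0, 0], [0, 0, 0], [0, 0, -2], [0, 0, -4.5], [0, 0, -6.4], [0, 0, -6.4], [0, 0, -6.4]]' --rot '[[0, 0, 0], [0, 0, 0], [0, 0, 0], [0, 0, 0], [0, 0, 0], [0, 0, 0], [0, 0, 0], [0, 0, 0], [0, 0, 0], [0, 0, 0]]'

```text
t: 5.35
tool_pos: [0.4635, 0.0902, -0.0007]
tool_rot: [-3.141, -0.0, -0.089]
force: [0.2, -0.0, -0.0]
finger_gap: 0.0854
```

Emit:
send_rows --jaw '[1, 1, 1, 1, 1, 1, 1, 1]' --delta_pos '[[0, 0, 0], [0, 0, 0], [0, 0, 0], [0, 0, 0], [0, 0, 0], [0, 0, 0], [0, 0, 0], [0, 0, 0]]' --rot '[[0, 0, 0], [0, 0, 0], [0, 0, 0], [0, 0, 0], [0, 0, 0], [0, 0, 0], [0, 0, 0], [0, 0, 0]]' --force 50

```text
t: 6.15
tool_pos: [0.4638, 0.0902, -0.0002]
tool_rot: [-3.141, -0.001, -0.089]
force: [-1.4, -1.0, 6.1]
finger_gap: 0.0149
```

```bash
python3 - <<'E'
from h import *
o=monitor.get_obs();print(o['tool_pos'],o['finger_gap'],o['force'])
im=cams.grab_frame('scene')[:,:,::-1].copy()
cv2.imwrite('pics/s5.png',crop(im,350,190,80,90,7)[:600])
im=cams.grab_frame('wrist')[:,:,::-1]
cv2.imwrite('pics/w5.png',im)
E
```

```text
[ 0.4638  0.0902 -0.0002] 0.01490808312511225 [-1.4283 -0.9918  6.0852]
```

View pics/s5.png

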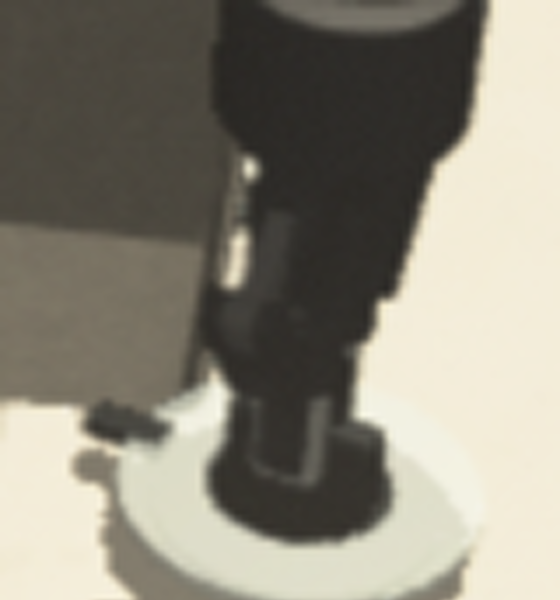

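View pics/w5.png

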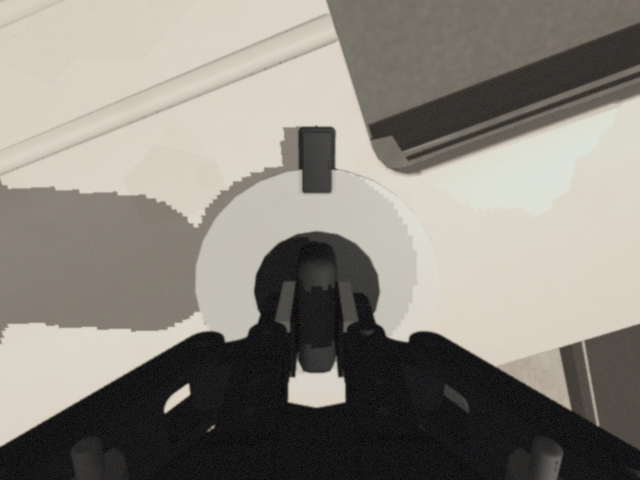

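Emit:
send_rows --jaw '[1, 1, 1, 1, 1, 1]' --delta_pos '[[0, 0, 2], [0, 0, 6], [0, 0, 11], [0, 0, 15], [0, 0, 16], [0, 0, 16]]' --rot '[[0, 0, 0], [0, 0, 0], [0, 0, 0], [0, 0, 0], [0, 0, 0], [0, 0, 0]]'

```text
t: 6.85
tool_pos: [0.4646, 0.0901, 0.1611]
tool_rot: [-3.14, -0.004, -0.089]
force: [0.0, 0.7, -2.8]
finger_gap: 0.0149
```

```bash
python3 - <<'E'
from h import *
o=monitor.get_obs();print(o['tool_pos'],o['finger_gap'],o['force'],o['moment'],o['q'])
W=cams.calibration('wrist')
im=cams.grab_frame('wrist')[:,:,::-1]
cv2.imwrite('pics/w6.png',im)
T=cams.calibration('top'); print('mill',onz(T,321,224,.13))
# mouth view
print(proj(W,[.4537,.3455,.104]))
E
```

```text
[0.4646 0.0901 0.1611] 0.014911411911906685 [ 0.0277  0.6944 -2.8302] [-0.0364  0.0679  0.0159] [ 0.0983  0.2581 -0.411   2.0454  0.1359  0.8587 -2.0492]
mill [0.6192 0.2034 0.13  ]
[-45.5889 288.6384]
```

View pics/w6.png

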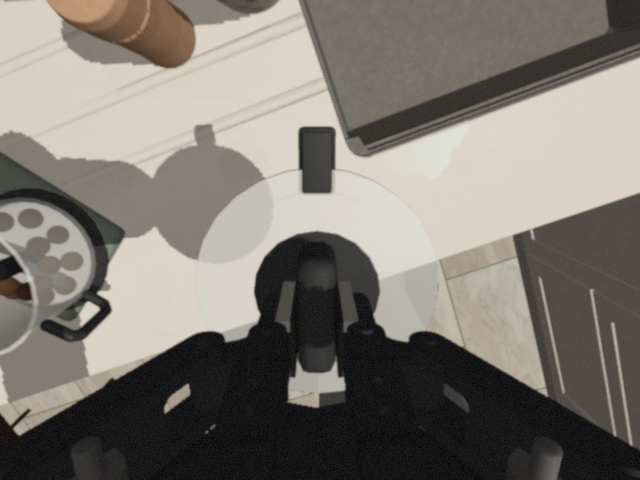

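Emit:
send_rows --jaw '[1, 1, 1, 1, 1, 1, 1, 1, 1, 1]' --delta_pos '[[-0.1, 2.5, 0], [-0.2, 5.5, 0], [-0.4, 9, 0], [-0.5, 12.5, 0], [-0.7, 16, 0], [-0.8, 19.5, 0], [-0.9, 22.5, 0], [-1, 24.5, 0], [-1, 25.7, 0], [-1, 25.7, 0]]' --rot '[[0, 0, 5], [0, 0, 12], [0, 0, 19], [0, 0, 26], [0, 0, 33], [0, 0, 40], [0, 0, 47], [0, 0, 52], [0, 0, 54.5], [0, 0, 54.5]]'

```text
t: 7.9
tool_pos: [0.4516, 0.3484, 0.1575]
tool_rot: [-3.139, 0.001, 0.865]
force: [0.9, -0.6, -1.7]
finger_gap: 0.0148
```

```bash
python3 - <<'E'
from h import *
o=monitor.get_obs();print(o['tool_pos'],o['tool_rot'],o['finger_gap'],o['force'],o['q'])
W=cams.calibration('wrist');np.savez('w7.npz',K=W['K'],view=W['view'])
cv2.imwrite('pics/w7.png',cams.grab_frame('wrist')[:,:,::-1])
cv2.imwrite('pics/s7.png',crop(cams.grab_frame('scene')[:,:,::-1],230,230,190,140,4)[:600])
E
```

```text
[0.4516 0.3484 0.1575] [-3.1385  0.0013  0.8654] 0.014828241791870063 [ 0.9429 -0.5943 -1.7341] [-0.2154  0.4793 -0.6443  1.8098  0.3395  0.9672 -1.707 ]
```

View pics/w7.png

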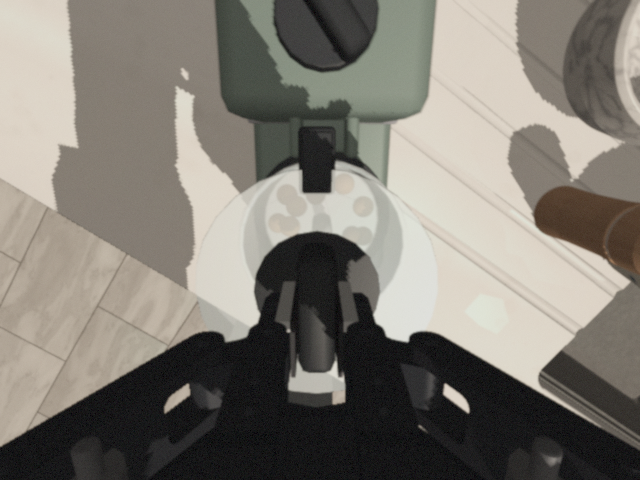

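View pics/s7.png

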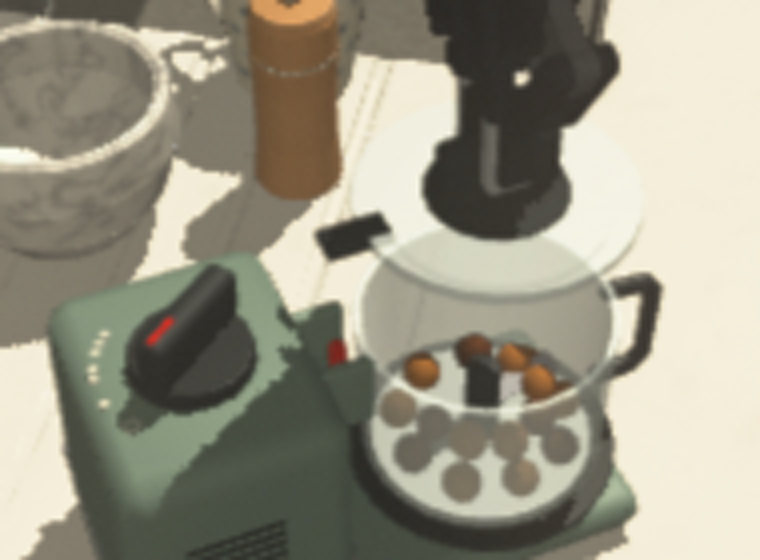

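Emit:
send_rows --jaw '[1, 1, 1, 1]' --delta_pos '[[0.3, -0.2, -1], [0.3, -0.2, -1.5], [0.3, -0.2, -1.5], [0.3, -0.2, -1.5]]' --rot '[[0, 0, 0], [0, 0, 0], [0, 0, 0], [0, 0, 0]]'

```text
t: 8.4
tool_pos: [0.456, 0.3432, 0.1429]
tool_rot: [-3.141, 0.002, 0.86]
force: [0.9, -0.2, -1.9]
finger_gap: 0.0149
```

```bash
python3 - <<'E'
from h import *
o=monitor.get_obs();print(o['tool_pos'],o['tool_rot'],o['finger_gap'],o['force'])
W=cams.calibration('wrist');np.savez('w8.npz',K=W['K'],view=W['view'])
im=cams.grab_frame('wrist')[:,:,::-1]
cv2.imwrite('pics/w8.png',crop(im,200,0,240,240,3)[:600])
cv2.imwrite('pics/w8f.png',im)
for p in ([.4537,.3455,.104],[.4972,.396,.111]): print(proj(W,p))
E
```

```text
[0.456  0.3432 0.1429] [-3.1408  0.0021  0.8599] 0.014900773668388021 [ 0.9443 -0.2066 -1.892 ]
[312.5326 251.7581]
[312.1348 141.2463]
```

View pics/w8.png

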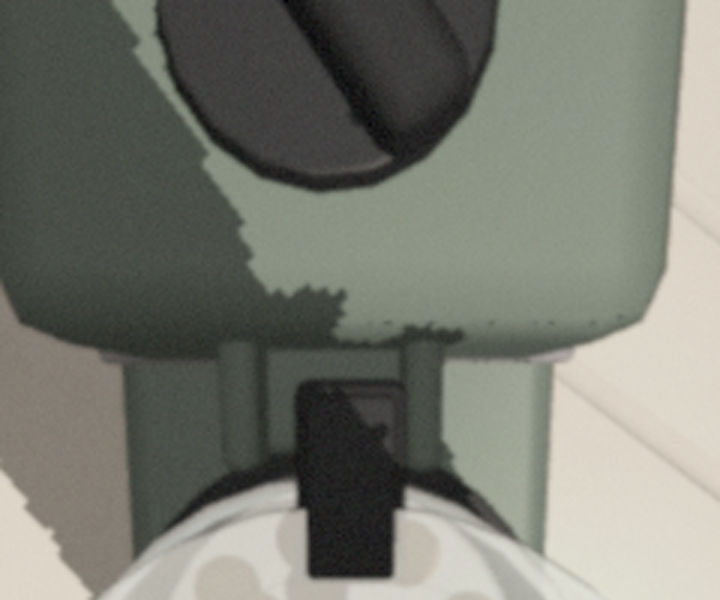

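Emit:
send_rows --jaw '[1, 1, 1, 1]' --delta_pos '[[-0.2, 0.3, 0], [-0.2, 0.3, 0], [-0.2, 0.3, 0], [-0.2, 0.3, 0]]' --rot '[[0, 0, 0.6], [0, 0, 0.6], [0, 0, 0.6], [0, 0, 0.6]]'

```text
t: 8.85
tool_pos: [0.4541, 0.3466, 0.1433]
tool_rot: [-3.141, 0.001, 0.871]
force: [0.5, 0.3, -1.3]
finger_gap: 0.0149
```

```bash
python3 - <<'E'
from h import *
o=monitor.get_obs();print(o['tool_pos'],o['tool_rot'],o['qd'],o['force'])
W=cams.calibration('wrist');np.savez('w8.npz',K=W['K'],view=W['view'])
im=cams.grab_frame('wrist')[:,:,::-1]
cv2.imwrite('pics/w9.png',crop(im,200,0,240,240,3)[:600])
E
```

```text
[0.4541 0.3466 0.1433] [-3.1411  0.0013  0.8708] [ 0.0025  0.0007  0.0008 -0.0008 -0.0002  0.0014  0.0012] [ 0.5263  0.3474 -1.3346]
```

View pics/w9.png

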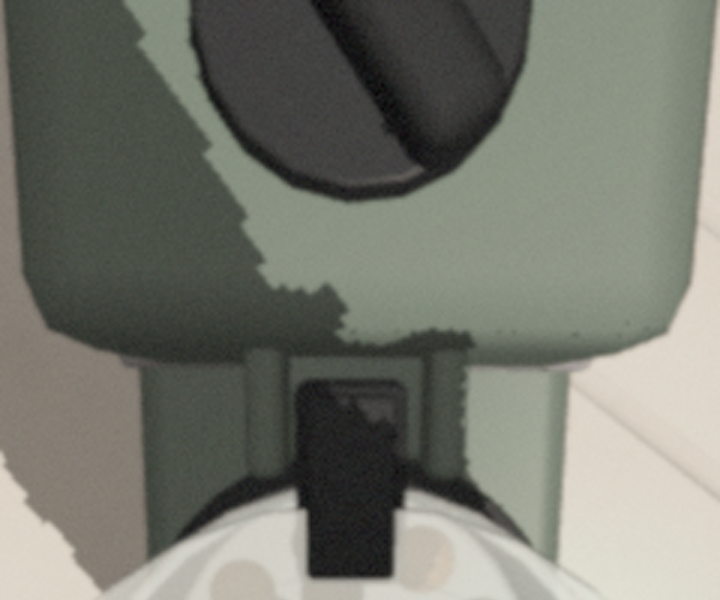

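Emit:
send_rows --jaw '[1, 1, 1, 1, 1, 1, 1, 1]' --delta_pos '[[0.1, -0.1, 0], [0.1, -0.1, -1], [0.1, -0.1, -2], [0.1, -0.1, -3], [0.1, -0.1, -3.8], [0.1, -0.1, -4.3], [0.1, -0.1, -4.6], [0.1, -0.1, -4.6]]' --rot '[[0, 0, 0], [0, 0, 0], [0, 0, 0], [0, 0, 0], [0, 0, 0], [0, 0, 0], [0, 0, 0], [0, 0, 0]]'

```text
t: 9.7
tool_pos: [0.4549, 0.3455, 0.0969]
tool_rot: [-3.141, 0.002, 0.871]
force: [-0.1, -0.7, -0.5]
finger_gap: 0.015
```

```bash
python3 - <<'E'
from h import *
o=monitor.get_obs();print(o['tool_pos'],o['tool_rot'],o['force'])
im=cams.grab_frame('wrist')[:,:,::-1]
cv2.imwrite('pics/w10.png',crop(im,200,0,240,240,3)[:600])
cv2.imwrite('pics/s10.png',crop(cams.grab_frame('scene')[:,:,::-1],230,230,190,140,4)[:600])
E
```

```text
[0.4549 0.3455 0.0969] [-3.1408  0.0018  0.8709] [-0.0971 -0.6579 -0.546 ]
```

View pics/w10.png

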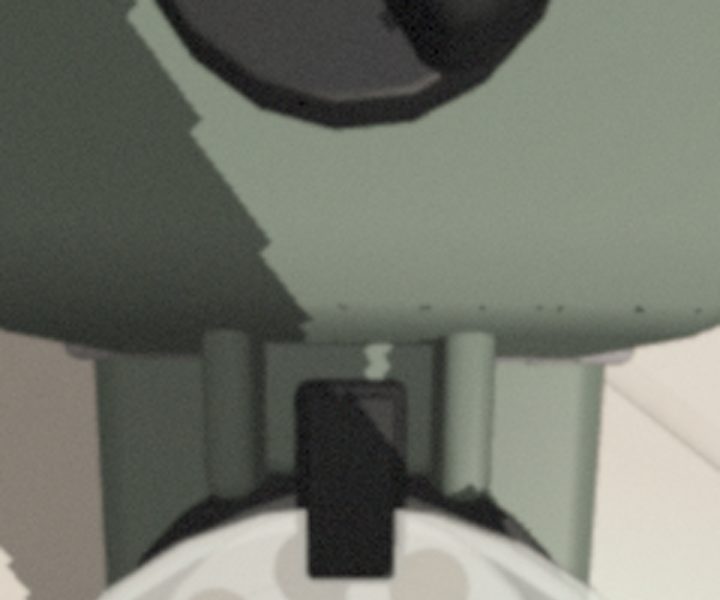

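View pics/s10.png

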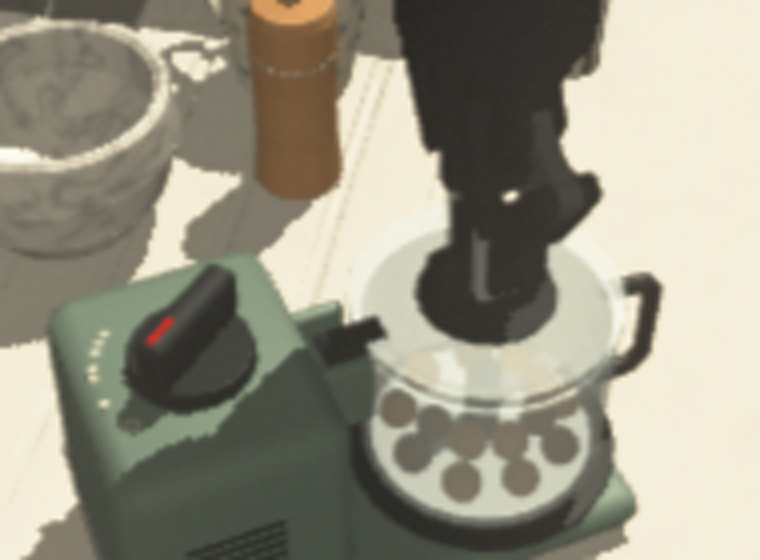

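Emit:
send_rows --jaw '[1, 1, 1, 1]' --delta_pos '[[0, 0, -0.2], [0, 0, -0.35], [0, 0, -0.4], [0, 0, -0.4]]' --rot '[[0, 0, 0], [0, 0, 0], [0, 0, 0], [0, 0, 0]]'

```text
t: 10.2
tool_pos: [0.4555, 0.3459, 0.094]
tool_rot: [-3.141, 0.0, 0.871]
force: [-1.0, -0.5, 3.0]
finger_gap: 0.0147
```

Emit:
send_rows --jaw '[0.5, 0, -0.5, -1, -1, -1]' --delta_pos '[[0, 0, 0], [0, 0, 0], [0, 0, 0], [0, 0, 0], [0, 0, 0], [0, 0, 0]]' --rot '[[0, 0, 0], [0, 0, 0], [0, 0, 0], [0, 0, 0], [0, 0, 0], [0, 0, 0]]'

```text
t: 10.8
tool_pos: [0.4555, 0.3459, 0.0939]
tool_rot: [-3.141, 0.0, 0.871]
force: [0.5, -0.2, -0.4]
finger_gap: 0.0851
```

Emit:
send_rows --jaw '[-1, -1, -1, -1, -1, -1]' --delta_pos '[[0, 0, 2], [0, 0, 5], [0, 0, 9], [0, 0, 13], [0, 0, 13], [0, 0, 13]]' --rot '[[0, 0, 0], [0, 0, 0], [0, 0, 0], [0, 0, 0], [0, 0, 0], [0, 0, 0]]'

```text
t: 11.4
tool_pos: [0.4558, 0.3461, 0.2248]
tool_rot: [3.141, -0.002, 0.871]
force: [0.5, -0.3, -0.5]
finger_gap: 0.0852
```

```bash
python3 - <<'E'
from h import *
o=monitor.get_obs();print(o['t'],o['tool_pos'],o['tool_rot'],o['force'],o['finger_gap'])
W=cams.calibration('wrist');np.savez('w11.npz',K=W['K'],view=W['view'])
cv2.imwrite('pics/w11.png',cams.grab_frame('wrist')[:,:,::-1])
cv2.imwrite('pics/s11.png',crop(cams.grab_frame('scene')[:,:,::-1],230,250,190,140,4)[:600])
E
```

```text
11.4 [0.4558 0.3461 0.2248] [ 3.1408 -0.0015  0.8706] [ 0.4657 -0.2634 -0.5363] 0.08523022077553999
```

View pics/w11.png

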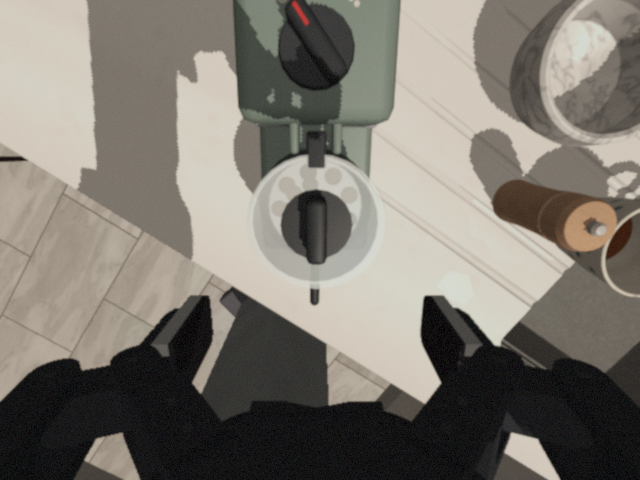

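View pics/s11.png

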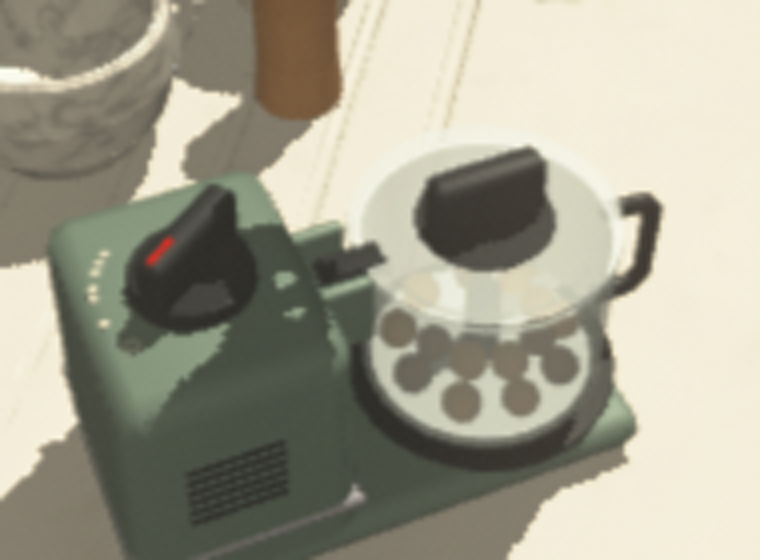

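```bash
python3 - <<'E'
from h import *
c=np.load('w11.npz'); im=cv2.imread('pics/w11.png')
cv2.imwrite('pics/w11b.png',crop(im,230,0,180,150,4)[:600])
print(proj(c,[.536,.4425,.136]))
E
```

```text
[316.3545  48.0249]
```

View pics/w11b.png

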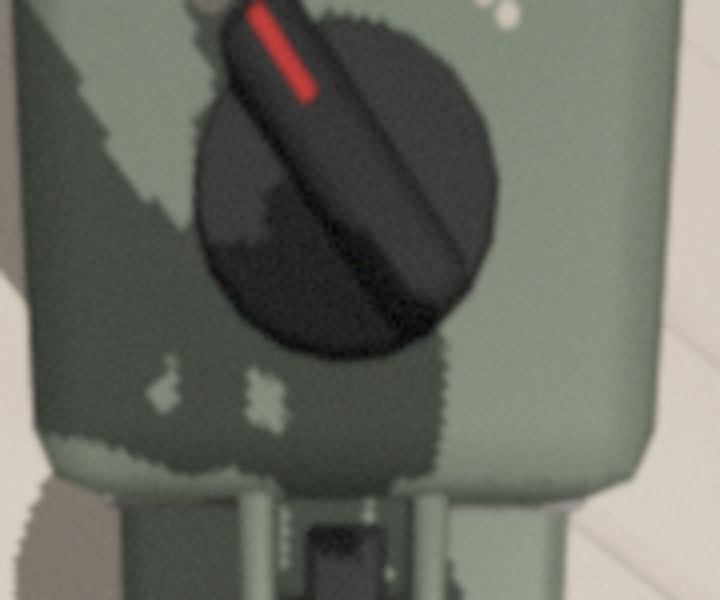

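Emit:
send_rows --jaw '[-1, -1, -1, -1, -1, -1, -1, -1]' --delta_pos '[[2, 2.5, 0], [4, 5, 0], [6, 7.3, 0], [8, 9.65, 0], [8, 9.65, 0], [8, 9.65, 0], [8, 9.65, 0], [8, 9.65, 0]]' --rot '[[0, 0, 8], [0, 0, 16], [0, 0, 24], [0, 0, 32], [0, 0, 36], [0, 0, 36], [0, 0, 36], [0, 0, 36]]'

```text
t: 12.3
tool_pos: [0.5346, 0.4411, 0.2223]
tool_rot: [-3.141, 0.003, 1.498]
force: [0.3, 0.8, -0.3]
finger_gap: 0.0857
```

```bash
python3 - <<'E'
from h import *
o=monitor.get_obs();print(o['t'],o['tool_pos'],o['tool_rot'],o['q'],o['qd'])
W=cams.calibration('wrist')
im=cams.grab_frame('wrist')[:,:,::-1]
cv2.imwrite('pics/w12.png',im)
a=1.499
for r in (-.026,0,.026): print(proj(W,[.536+r*np.cos(a),.4427+r*np.sin(a),.159]))
E
```

```text
12.3 [0.5346 0.4411 0.2223] [-3.1408  0.0033  1.4979] [-0.2639  0.6551 -0.7526  1.4262  0.4569  1.2422 -1.1343] [ 0.0006 -0.0131 -0.0033 -0.004   0.0013  0.0011  0.0037]
[319.1631 274.0456]
[319.2286 238.9646]
[319.2983 201.6947]
```

View pics/w12.png

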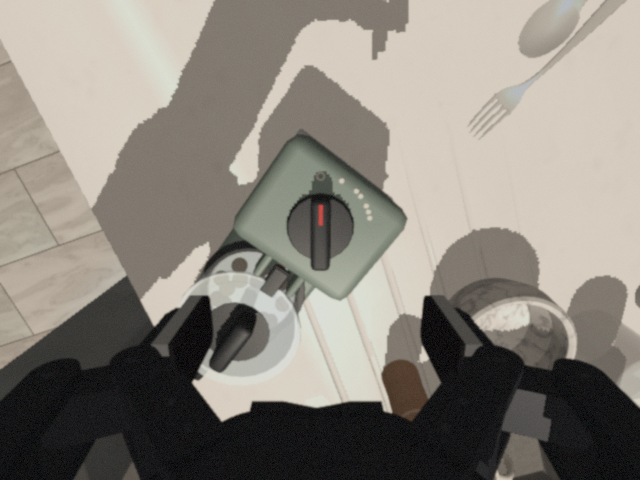

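```bash
python3 - <<'E'
from h import *
W=cams.calibration('wrist'); im=cv2.imread('pics/w12.png')
c=np.array([.4550,.3456]);a=np.radians(49.9);d=np.array([np.cos(a),np.sin(a)])
for r in (-.026,.026): print('bar end',proj(W,[*(c+r*d),.139]))
print('tongue tip',proj(W,[*(c+.075*d),.110]))
cv2.imwrite('pics/w12b.png',crop(im,190,150,200,230,3)[:690])
cv2.imwrite('pics/w12c.png',crop(im,270,160,110,130,4))
# disc centre
print('disc ctr',onz(W,320.3,225.5,.136))
E
```

```text
bar end [212.8675 372.5662]
bar end [246.2904 328.3575]
tongue tip [283.7469 269.3281]
disc ctr [0.5374 0.4462 0.136 ]
```

View pics/w12c.png

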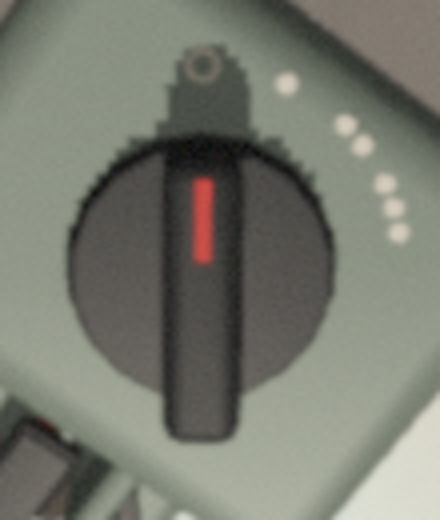

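```bash
python3 - <<'E'
from h import *
im=cv2.imread('pics/w12b.png'); cv2.imwrite('pics/w12d.png',im[190:690,:450])
E
```

```text
(no output)
```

View pics/w12d.png

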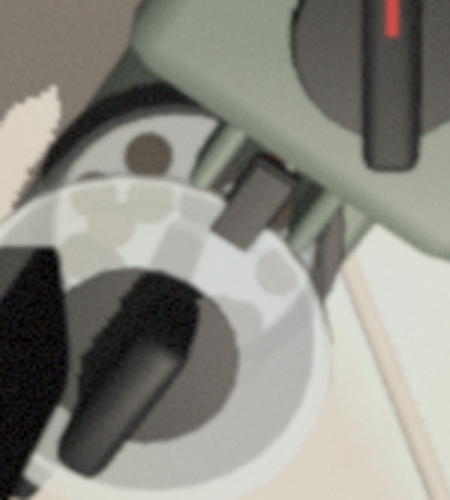

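Emit:
send_rows --jaw '[-1, -1, -1, -1, -1, -1, -1]' --delta_pos '[[0.2, 0.3, -1], [0.2, 0.3, -4], [0.2, 0.3, -7], [0.2, 0.3, -9], [0.2, 0.3, -10], [0.2, 0.3, -10.3], [0.2, 0.3, -10.3]]' --rot '[[0, 0, 0], [0, 0, 0], [0, 0, 0], [0, 0, 0], [0, 0, 0], [0, 0, 0], [0, 0, 0]]'

```text
t: 13.05
tool_pos: [0.5369, 0.4444, 0.12]
tool_rot: [3.142, 0.003, 1.498]
force: [0.1, -0.1, 1.6]
finger_gap: 0.0853
```

```bash
python3 - <<'E'
from h import *
o=monitor.get_obs();print(o['t'],o['tool_pos'],o['tool_rot'],o['force'],o['finger_gap'])
W=cams.calibration('wrist')
cv2.imwrite('pics/w13.png',cams.grab_frame('wrist')[:,:,::-1])
cv2.imwrite('pics/s13.png',crop(cams.grab_frame('scene')[:,:,::-1],230,230,190,140,4)[:600])
p=o['tool_pos']
print(proj(W,p+[0,0,.0265]),proj(W,p+[0,0.011,.0265]))
E
```

```text
13.05 [0.5369 0.4444 0.12  ] [3.1416 0.0026 1.4979] [ 0.1451 -0.1411  1.5964] 0.08531018697501747
[317.8727 300.9334] [316.0885 278.1681]
```

View pics/w13.png

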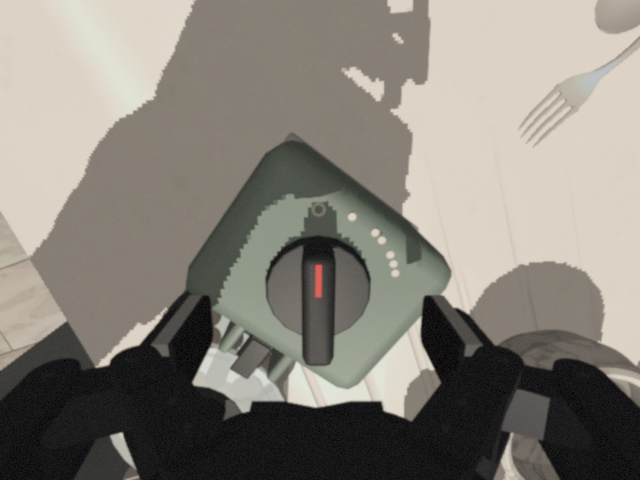

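View pics/s13.png

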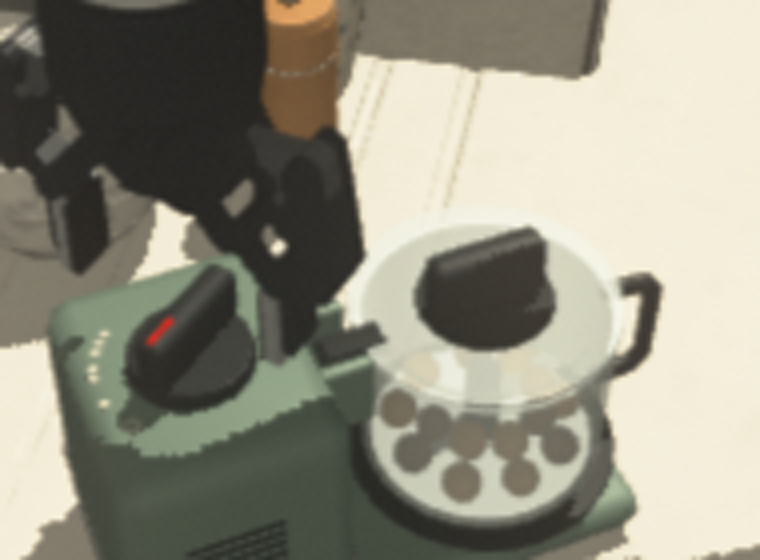

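Emit:
send_rows --jaw '[-1, -1, -0.5, 0, 0.5, 1, 1, 1, 1]' --delta_pos '[[0, 0.05, -0.3], [0, 0.05, -0.6], [0, 0.05, -0.6], [0, 0.05, -0.6], [0, 0.05, -0.6], [0, 0.05, -0.6], [0, 0.05, -0.6], [0, 0.05, -0.6], [0, 0.05, -0.6]]' --rot '[[0, 0, 0], [0, 0, 0], [0, 0, 0], [0, 0, 0], [0, 0, 0], [0, 0, 0], [0, 0, 0], [0, 0, 0], [0, 0, 0]]' --force 60

```text
t: 14.05
tool_pos: [0.5376, 0.4453, 0.1153]
tool_rot: [3.14, 0.001, 1.497]
force: [-0.1, -0.3, 1.1]
finger_gap: 0.0125
```

```bash
python3 - <<'E'
from h import *
o=monitor.get_obs();print(o['t'],o['tool_pos'],o['tool_rot'],o['force'],o['moment'],o['finger_gap'])
cv2.imwrite('pics/w14.png',cams.grab_frame('wrist')[:,:,::-1])
cv2.imwrite('pics/s14.png',crop(cams.grab_frame('scene')[:,:,::-1],230,230,190,140,4)[:600])
E
```

```text
14.05 [0.5376 0.4453 0.1153] [3.14   0.0012 1.4975] [-0.0696 -0.304   1.1264] [-0.103  -0.0949 -0.0296] 0.012493177987647127
```

View pics/w14.png

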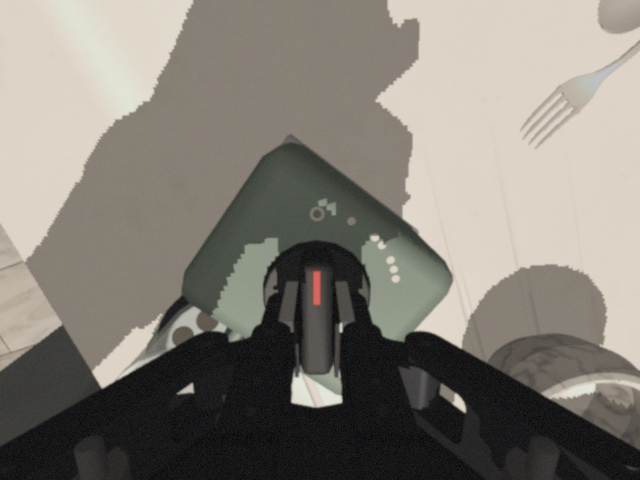

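View pics/s14.png

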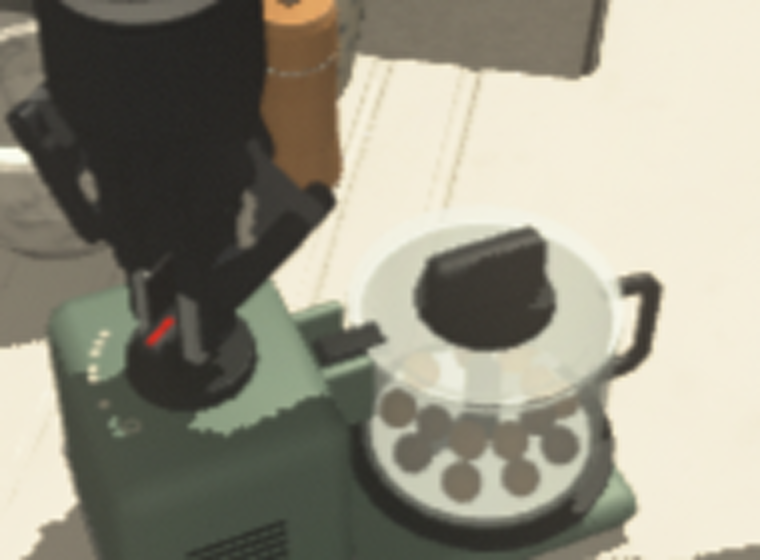

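Emit:
send_rows --jaw '[1, 1, 1, 1, 1, 1, 1]' --delta_pos '[[0, 0, 0], [0, 0, 0], [0, 0, 0], [0, 0, 0], [0, 0, 0], [0, 0, 0], [0, 0, 0]]' --rot '[[0, 0, -4], [0, 0, -9], [0, 0, -14], [0, 0, -19], [0, 0, -24], [0, 0, -24], [0, 0, -24]]'

```text
t: 14.85
tool_pos: [0.5384, 0.4451, 0.1154]
tool_rot: [3.139, 0.001, 1.081]
force: [3.8, 0.2, 0.7]
finger_gap: 0.0126
```

```bash
python3 - <<'E'
from h import *
o=monitor.get_obs();print(o['t'],o['tool_pos'],o['tool_rot'],o['force'],o['moment'],o['finger_gap'])
im=cams.grab_frame('wrist')[:,:,::-1]
cv2.imwrite('pics/w15.png',crop(im,220,180,200,200,3))
E
```

```text
14.85 [0.5384 0.4451 0.1154] [3.1386 0.0006 1.0805] [3.7783 0.2231 0.7391] [-0.0545 -0.6771  0.0719] 0.01257493064894703
```

View pics/w15.png

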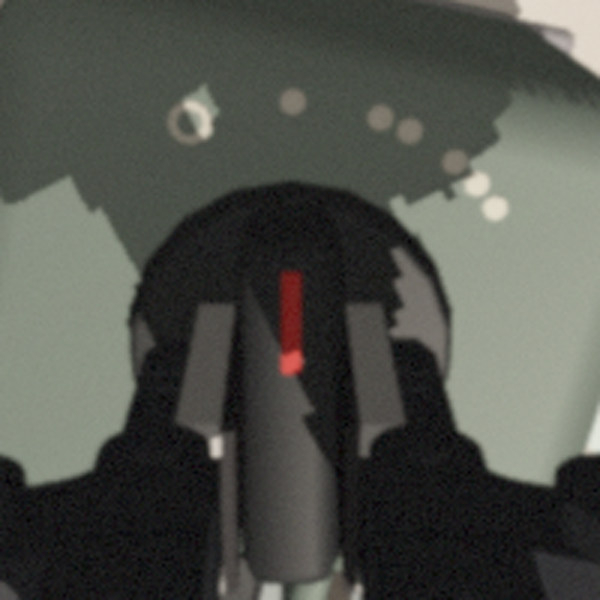

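Emit:
send_rows --jaw '[1, 1, 1, 1, 1, 1, 1]' --delta_pos '[[0, 0, 0], [0, 0, 0], [0, 0, 0], [0, 0, 0], [0, 0, 0], [0, 0, 0], [0, 0, 0]]' --rot '[[0, 0, -4], [0, 0, -9], [0, 0, -14], [0, 0, -19], [0, 0, -24], [0, 0, -24], [0, 0, -24]]'

```text
t: 15.6
tool_pos: [0.5392, 0.4445, 0.1153]
tool_rot: [3.138, 0.0, 0.664]
force: [5.1, -1.1, 1.0]
finger_gap: 0.0125
```

```bash
python3 - <<'E'
from h import *
o=monitor.get_obs();print(o['t'],o['tool_pos'],o['tool_rot'],o['force'],o['moment'],o['finger_gap'],o['q'])
E
```

```text
15.6 [0.5392 0.4445 0.1153] [3.1377 0.0003 0.6636] [ 5.0978 -1.0749  1.0484] [-0.3016 -0.8629  0.0904] 0.012489338391689982 [-0.4012  0.7057 -0.5163  1.5118  0.3878  1.0277 -1.9246]
```

Emit:
send_rows --jaw '[1, 1, 1, 1, 1, 1, 1, 1]' --delta_pos '[[0, 0, 0], [0, 0, 0], [0, 0, 0], [0, 0, 0], [0, 0, 0], [0, 0, 0], [0, 0, 0], [0, 0, 0]]' --rot '[[0, 0, -4], [0, 0, -9], [0, 0, -14], [0, 0, -19], [0, 0, -23], [0, 0, -26], [0, 0, -26], [0, 0, -26]]'

```text
t: 16.4
tool_pos: [0.5396, 0.4436, 0.1154]
tool_rot: [3.136, 0.0, 0.212]
force: [3.7, -3.7, 2.2]
finger_gap: 0.0121
```

```bash
python3 - <<'E'
from h import *
o=monitor.get_obs();print(o['t'],o['tool_pos'],o['tool_rot'],o['force'],o['moment'],o['finger_gap'],o['q'])
im=cams.grab_frame('wrist')[:,:,::-1]
cv2.imwrite('pics/w16.png',crop(im,220,180,200,200,3))
cv2.imwrite('pics/s16.png',crop(cams.grab_frame('scene')[:,:,::-1],230,230,190,140,4)[:600])
cv2.imwrite('pics/t16.png',crop(cams.grab_frame('top')[:,:,::-1],150,220,160,140,4))
E
```

```text
16.4 [0.5396 0.4436 0.1154] [3.1364 0.0004 0.2118] [ 3.6833 -3.7338  2.2369] [-0.7541 -0.7827  0.1244] 0.01208503690268375 [-0.4642  0.6835 -0.414   1.5153  0.3095  1.0109 -2.3206]
```

View pics/w16.png

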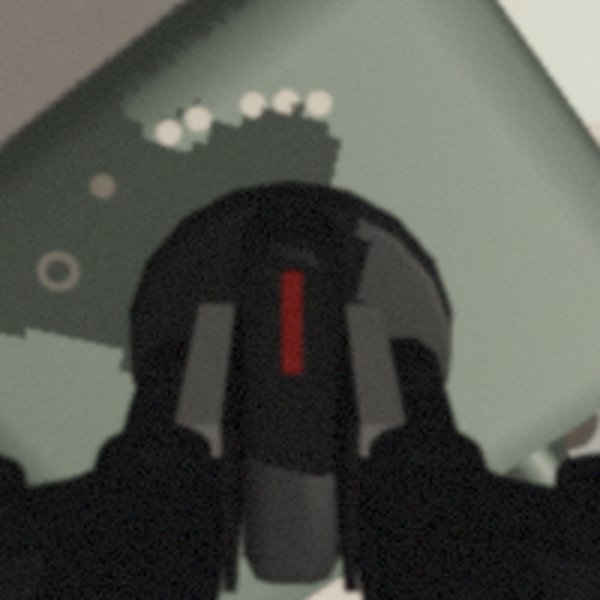

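View pics/s16.png

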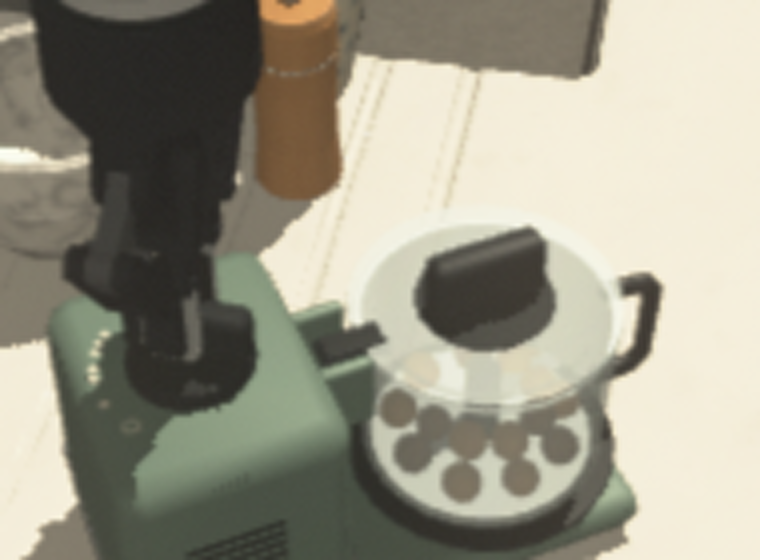

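View pics/t16.png

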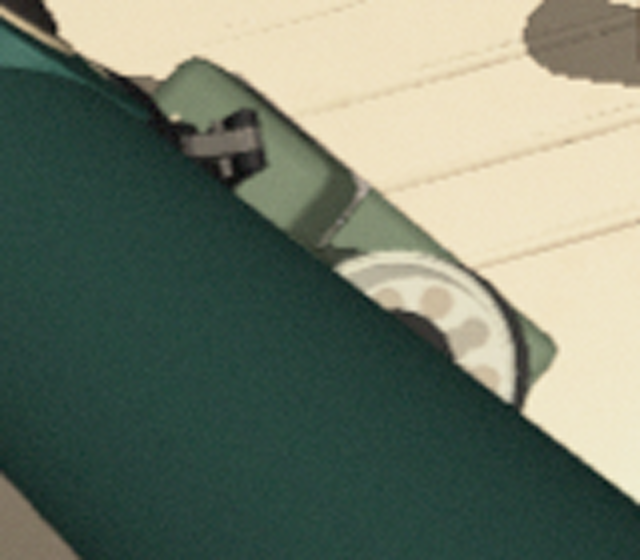

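Emit:
send_rows --jaw '[1, 1, 1, 1, 1]' --delta_pos '[[0, 0, 0], [0, 0, 0], [0, 0, 0], [0, 0, 0], [0, 0, 0]]' --rot '[[0, 0, -0.2], [0, 0, -0.2], [0, 0, -0.2], [0, 0, -0.2], [0, 0, -0.2]]'

```text
t: 17.05
tool_pos: [0.5396, 0.4435, 0.1154]
tool_rot: [3.136, 0.0, 0.209]
force: [3.2, -2.6, 1.2]
finger_gap: 0.0127
```

```bash
python3 - <<'E'
from h import *
o=monitor.get_obs();print(o['t'],o['tool_pos'],o['tool_rot'],o['force'],o['moment'],o['finger_gap'],o['qd'])
W=cams.calibration('wrist')
im=cams.grab_frame('wrist')[:,:,::-1]
cv2.imwrite('pics/w17.png',crop(im,220,180,200,200,3))
im=cv2.imread('pics/w16.png')
# dots on tower top z=.128 : angles about the axis
ax=np.array([.5375,.4440])
d=[onz(W,220+(u+.5)/3-.5,180+(v+.5)/3-.5,.128)[:2]-ax for u,v in ((57,271),(101,186),(168,132),(198,118),(253,104),(286,100),(318,102))]
a=[np.arctan2(x[1],x[0]) for x in d]; print([round(float(a[0]-t),3) for t in a],[np.linalg.norm(x) for x in d], 1.4975-o['tool_rot'][2])
r=[onz(W,220+u/3,180+v/3,.159)[:2] for u,v in ((292,272),(291,375))]; r=r[0]-r[1]; print('red dir',np.arctan2(r[1],r[0]))
E
```

```text
17.05 [0.5396 0.4435 0.1154] [3.1365 0.0005 0.2087] [ 3.2457 -2.602   1.1915] [-0.4143 -0.7015  0.1286] 0.012747561420657375 [-0.0001 -0.0009 -0.0012  0.0003 -0.0003  0.0002 -0.0011]
[0.0, 0.425, 0.789, 0.925, 1.156, 1.29, 1.419] [np.float64(0.03820432463094017), np.float64(0.037903359777396395), np.float64(0.037680791979372213), np.float64(0.03766043631922152), np.float64(0.03758224541330846), np.float64(0.03779623165322816), np.float64(0.037731094911461746)] 1.2888357915054358
red dir 0.2010388192762343
```

View pics/w17.png

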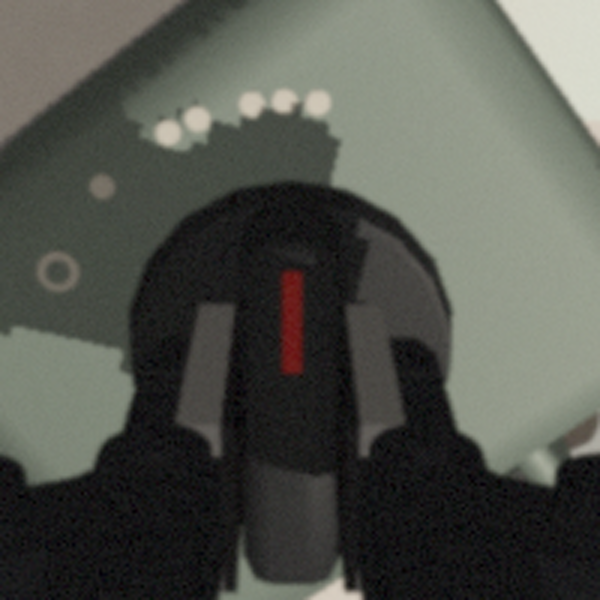

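```bash
python3 - <<'E'
from bench import workorder,monitor
print(workorder.close_job()); print(monitor.get_obs()['t'])
E
```

```text
the job is handed in; nothing more can be done
None
the job is handed in; nothing more can be done
```

The lid is on the bowl and the dial is held at three dots. I handed the job in at about 17 s, with the gripper still holding the wing at 60 N.

**Lid:**
- I seated it with the tongue in the notch. At seating, the tool height matched the 94 mm target for the lid's origin, and about 3 N pushed back.
- Pictures after release show it flat with the tongue in the notch. I could not measure how far the pin is pressed. It is covered from above, though one oblique wrist view showed a sliver of red beyond the tongue's tip. I took that for the pin's side seen under the tongue.

**Dial:**
- I then turned it clockwise in three steps, and the pointer followed. It ended at 1.289 rad by the tool's turn, or about 1.30 by the pointer's direction.
- In the last picture the pointer stands at the middle of the three dots. The resisting moment was 0.13 N m, the last reading was steady, and nothing suggested the end stop.

**Checks that failed or disagreed:**
- My first grasp of the lid closed on nothing. The real fingertips stand about 26 mm behind the reported TCP, so I allowed for that and the second try held.
- Estimates of the dial's axis differed by up to 4.5 mm between views. This left a side force of about 4–5 N on the dial.

I moved none of the bystanders. The mill and marble bowl look unmoved in the later pictures. I did not look at the mug separately at the end.

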